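# Press two glued bag bottoms under boards and weights

### The job

Two freshly glued bag bottoms lie on their sheets of paper and have to be pressed while the glue sets: lay the oblong pressing board centred and square on the oblong bottom and the round board centred on the round bottom. Then weigh them down, setting each weight down gently, not dropping it: stand the iron block with the wire handle in the middle of the half of the oblong board that is nearest the D-ring, the knobbed disc in the middle of the other half, and the iron ring over the knob of the round board. Let go of everything, all upright and flat, and leave the jar, the spool and the hammer where they are.

Things in the scene. Friction and masses are not known exactly. Their poses are not given: they have to be found in the camera images.
- oblong_bottom: Oblong bag bottom, a stiff brown leather-covered board 170 x 80 mm (x by y), 5 mm thick, fixed flat to the bench on a 230 x 125 mm sheet of paper (1 mm). Origin: centre of the underside of the board, at bench height. Its +x axis points to the end with the D-ring: there a tab 24 mm wide and 4 mm thick and a brass D-ring 36 mm wide stick out, to 125 mm from the origin. It may lie at any yaw.
- round_bottom: Round bag bottom, a stiff brown disc of diameter 86 mm, 5 mm thick, fixed flat to the bench on a 125 mm square sheet of paper. Origin: centre of its underside, at bench height; z up.
- oblong_board: Oblong pressing board, loose: plywood 184 x 94 mm (x by y), 12 mm thick, with a wooden batten across its middle on top as a grip, 18 mm wide in x, 80 mm long in y, its top 38 mm above the underside. The halves beside the batten reach from 9 to 92 mm from the centre, so the middle of a half is 50 mm from the centre. Same either way round. Origin: centre of its underside. About 0.17 kg.
- round_board: Round pressing board, loose: plywood disc of diameter 100 mm, 12 mm thick, with an upright wooden knob of diameter 22 mm in its middle, top 38 mm above the underside. Origin: centre of its underside; z up. About 0.08 kg.
- block_weight: Block weight, loose: black iron block 60 x 40 mm (x by y), 34 mm high, with a wire handle (8 mm thick) along x over its top, 59 mm high over all. Origin: centre of its underside; z up. About 0.65 kg. It may be gripped across its 40 mm.
- ring_weight: Ring weight, loose: black iron ring lying flat, outer diameter 60 mm, hole 36 mm through, 34 mm high. Origin: centre of its underside, on the axis; z up. About 0.5 kg.
- knob_weight: Knobbed disc weight, loose: black iron disc of diameter 50 mm, 24 mm high, with an upright straight knob of diameter 18 mm on top, 52 mm high over all. Origin: centre of its underside; z up. About 0.4 kg.
- rivet_jar: Bystander: closed glass jar of diameter 56 mm, 65 mm high, with a steel lid. Origin: centre of its underside. To be left alone.
- thread_spool: Bystander: upright cream thread spool of diameter 52 mm, 60 mm high. Origin: centre of its underside. To be left alone.
- hammer: Bystander: hammer 230 mm long, lying on the bench. Its x axis runs from the handle to the head. To be left alone.
There are look-alikes about, which are no part of the job. Leave any orange or red look-alike of the round_board alone.

How it is judged:
By the outcome, as a careful person would: the job done as asked, in the order asked, and still so for the second after the job is handed in, with the robot touching nothing.
It also fails if it takes over 128 s, if anything falls off the work surface, if the arm or the gripper's body presses on something with over 40 N, if the wrist force passes 120 N, or if a joint passes its speed limit or range.

### The arm

A 6-joint arm with a two-finger parallel gripper is mounted at the origin on the work surface. World frame = base frame: x ahead of the robot, y to its left, z up, the work surface at z = 0. Lengths are in m, angles in degrees, forces in N, time in s.
With the tool pointing down it reaches from about 0.4 to 0.825 m from the base axis. Payload 7 kg.
Tool frame: the origin (TCP) lies midway between the tips of the shut fingers; the grasp point (between the pads) lies 19 mm behind it; z points along the fingers, y is the line along which they close (so a half turn about z gives the same grasp; the last joint's range is limited). The gripper opens to 88 mm and grips with 3 to 60 N. Pads are 19 mm wide; open, the fingers measure 130 mm over their backs; the gripper's body (78 mm by 193 mm) begins 47 mm behind the grasp point.
Start: joints at [-50.357, 20.546, 0.682, 0, -70.136, -16.507], TCP at [0.265, -0.621, 0.227] pointing down, gripper open.
Joint ranges: [-176.03, 176.03], [-82.01, 121.73], [-58.28, 71.71], [-173.87, 95.51], [-174.79, -0.11], [-173.66, 173.66]. Speed limits (degrees/s): [136.94, 136.94, 172.46, 180, 180, 180].

### API

Orientations are given as [roll, pitch, yaw] about the fixed x, y, z axes, in that order (R = Rz(yaw) Ry(pitch) Rx(roll)).
In Python, from plant import ctrl, viewer, close_job gives the robot as it stands. The module is installed in compiled form; this text tells all that it offers.
- The arm moves only by the tool step_arm, never from a script. Its argument "moves" is a list that holds one entry, the list of rows, each a list of 5 numbers: the shift along the world's x, y, z in cm, then the turn about the world's z in rad, then the finger opening in cm, from 0 to 8.76. In form: [[[tx, ty, tz, twist, grip], ...]]. A call has 1 to 10 rows; each row shifts and turns the commanded pose from where the row before left it; what a row does not reach is not made up. A row lasts 1/10 s, in which the tool goes at most 50 mm and 8.59 degrees, less where a joint would pass 70% of its speed; a pose out of reach is approached as far as the arm can. A call with a gripper value outside its range is refused whole. The fingers move at their own pace and stop on an object; the grip force is fixed at half the most. Time passes only in rows, so rows that do not move let the fingers close. It gives the time, the measured TCP pose, the force, the opening and the grip force at its end, in the units of the state.
- ctrl.get_obs(): the state, without advancing time (a new reading comes with each control period).
- viewer.snapshot(name): name is "side" or "top" or "wrist"; returns (picture, depth): 400x640x3 uint8, blue, green, red; 400x640 float32, m along the optical axis (not along the pixel's ray), 0 where there is no reading.
- viewer.camera_info(name): a dict with "camera_matrix" (3x3 intrinsics, pixels), "eye" and "orientation" of the camera in the world. Camera axes: x right, y down, z forward; pixel columns grow to the right and rows downward; lengths in m; the calibration is good to about 2 mm. A picture is of the moment at which its call begins: read the wrist's pose just before it. camera_info takes no time and is no camera call; for the wrist camera it gives the pose at the moment of the call.
- close_job(): hands the job in; it is judged then, once.
The state is a dict: "clock": time; "joint_pos": joint angles; "qvel": joint speeds; "tau": joint torques, N m; "tool_pos": TCP position; "orientation": TCP orientation; "force": force on the tool from outside, world axes, zero at the start; "moment": the same for the moment, N m; "opening": finger opening in m; "gripper_force": force on a finger pad.
Only numpy, scipy, OpenCV 4.12 (cv2) and the standard library are available. Lean on these libraries where they do the work, as an engineer would, in place of code of your own. Each camera call takes 0.05 s, during which the arm holds its last target. There are 200 camera calls.

## Working session

There is one attempt and no reset: what is moved stays moved. The work goes in short steps, Python scripts to look and compute and a tool call to move; the robot and the scene stay as the last step left them, time stands still between calls to the robot, and variables do not carry over. Pictures are saved under pics/ and viewed, at most 14 in all, crops included, and the job is handed in when it is done.

Besides the shell and the picture viewer there is one more tool, called as name(argument=value, ...) on one line, values as JSON. step_arm: Moves the arm, as the interface text tells. Its arguments: {"type":"object","properties":{"moves":{"type":"array","items":{"type":"array","items":{"type":"array","items":{"type":"number"}}}}},"required":["moves"]}

```bash
mkdir -p pics; python3 - <<'E'
from plant import ctrl, viewer
import cv2,numpy as np
for n in("top","side"):
    p,d=viewer.snapshot(n); cv2.imwrite(f"pics/{n}0.png",p); np.savez(f"{n}0.npz",p=p,d=d)
    i=viewer.camera_info(n); print(n,i)
print(ctrl.get_obs())
E
```

```text
top {'camera_matrix': array([[429.05223402,   0.        , 325.02732122],
       [  0.        , 429.05223402, 200.94489076],
       [  0.        ,   0.        ,   1.        ]]), 'eye': array([ 0.46902969, -0.03724319,  1.45447377]), 'orientation': array([-1.75432831e+02,  7.93589394e-02, -9.09483790e+01])}
side {'camera_matrix': array([[496.59367154,   0.        , 321.27741852],
       [  0.        , 496.59367154, 204.52666329],
       [  0.        ,   0.        ,   1.        ]]), 'eye': array([-0.1192541 ,  0.65626312,  1.04386476]), 'orientation': array([-135.49786735,    0.19539804, -136.7943396 ])}
{'clock': 0.1, 'joint_pos': array([-5.03574546e+01,  2.05873850e+01,  6.40677054e-01, -1.89339515e-02,
       -7.01363689e+01, -1.65070662e+01]), 'qvel': array([ 0.02805695, -0.09810751,  0.05863228,  0.03230538, -0.06599072,
        0.02970826]), 'tau': array([-1.30023684e-03, -5.84164166e+01,  2.93753207e+01,  7.01566458e+00,
        1.01702206e-02, -5.57185717e-05]), 'tool_pos': array([ 0.26502904, -0.62032583,  0.22572457]), 'orientation': array([ 1.79915289e+02, -6.54062490e-03, -1.56870962e+02]), 'force': array([-0.69893789, -0.05744813,  0.22192545]), 'moment': array([ 0.03384669,  0.03555193, -0.01274205]), 'gripper_force': 0.0, 'opening': 0.08775955684643663}
```

View pics/top0.png

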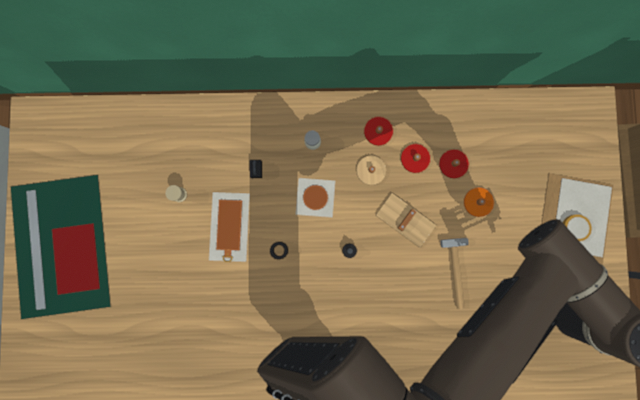

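View pics/side0.png

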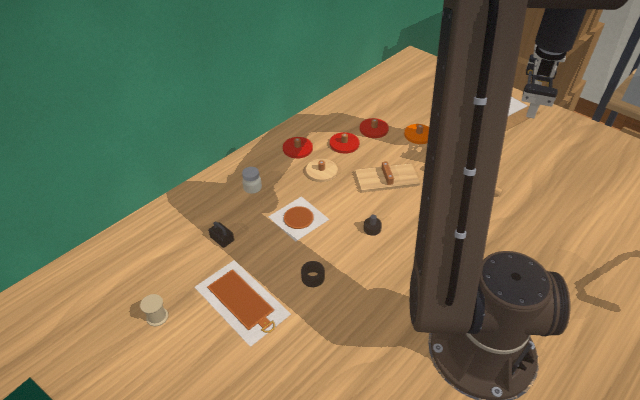

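Top view: the oblong bottom is at (229,226) with its D-ring down at (228,257), and the round bottom is at (315,197). The plain round board is at (371,169) and the oblong board at (406,219). The block is at (256,169), the ring at (279,250) and the knob weight at (349,250). The jar (312,139), spool (176,192) and hammer (456,265) stay put.

Round-board candidates: plain plywood (371,169), red (378,130), (415,157) and (453,163), orange (478,201). Only the plain one fits "plywood". I'll confirm it in a crop.

```bash
cat > h.py <<'E'
import numpy as np, cv2
from scipy.spatial.transform import Rotation as Ro
def cast(info,uv,z):
    uv=np.atleast_2d(np.asarray(uv,float)); K=info["camera_matrix"]
    R=Ro.from_euler("xyz",info["orientation"],degrees=True).as_matrix()
    d=np.c_[uv,np.ones(len(uv))]@np.linalg.inv(K).T@R.T
    e=info["eye"]; return (e+d*((z-e[2])/d[:,2])[:,None])[:,:2]
def cloud(info,dep):
    v,u=np.indices(dep.shape); K=info["camera_matrix"]
    R=Ro.from_euler("xyz",info["orientation"],degrees=True).as_matrix()
    c=np.stack([(u-K[0,2])/K[0,0]*dep,(v-K[1,2])/K[1,1]*dep,dep],-1)
    return c@R.T+info["eye"]
def blob(mask,seed):
    """contour of the mask component nearest the seed pixel"""
    n,l,s,c=cv2.connectedComponentsWithStats(mask.astype(np.uint8))
    k=1+min(range(n-1),key=lambda i:np.hypot(*(c[i+1]-seed))+(1e4 if s[i+1,4]<40 else 0))
    cs,_=cv2.findContours((l==k).astype(np.uint8),0,1); return max(cs,key=cv2.contourArea)[:,0]
def rect(xy):
    """centre, sizes(long,short), yaw of the long axis in degrees"""
    b=cv2.boxPoints(cv2.minAreaRect((xy*1e3).astype(np.float32))); a,c=b[1]-b[0],b[2]-b[1]
    L=a if np.hypot(*a)>np.hypot(*c) else c
    return b.mean(0).round(1),np.sort([np.hypot(*a),np.hypot(*c)]).round(1),round(np.degrees(np.arctan2(L[1],L[0]))%180,1)
E
python3 - <<'E'
from h import *
from plant import viewer
i=viewer.camera_info("top"); f=np.load("top0.npz"); p,d=f["p"],f["d"]; C=cloud(i,d)
print("bench z",np.median(C[300:330,100:200,2]))
hsv=cv2.cvtColor(p,cv2.COLOR_BGR2HSV); v=hsv[...,2]
print([hsv[y,x] for x,y in((229,226),(315,197),(256,169),(271,250),(390,205),(360,175),(200,270))])
br=(hsv[...,1]>150)&(hsv[...,0]<14)&(v>100)
blk=(v<50)
z=C[...,2]
hi=(z>.006)&(z<.03)
for n,m,s,h in(("obl_bot",br,(229,226),.005),("rnd_bot",br,(315,197),.005),("block",blk,(256,169),.034),("ring",blk,(279,250),.034),("knobw",blk,(349,250),.024),("oblboard",z>.007,(406,219),.012),("rboard",z>.007,(371,169),.012),("jar",z>.02,(312,139),.065),("spool",z>.02,(176,192),.06)):
    c=blob(m,s); print(n,rect(cast(i,c,h)),len(c),z[s[1],s[0]])
cv2.imwrite("pics/crop.png",cv2.resize(p[110:270,200:500],None,fx=2.6,fy=2.6,interpolation=2))
E
```

```text
bench z 0.0003930624774658442
[array([ 12, 169, 137], dtype=uint8), array([ 11, 168, 140], dtype=uint8), array([100,  22,  35], dtype=uint8), array([108,  35,  36], dtype=uint8), array([ 18,  98, 187], dtype=uint8), array([ 18,  99, 193], dtype=uint8), array([ 18, 106, 174], dtype=uint8)]
obl_bot (array([500.2, 289.5], dtype=float32), array([ 74.3, 184.5], dtype=float32), np.float32(176.9)) 152 0.0027306405928293476
rnd_bot (array([598.9,  -3.3], dtype=float32), array([74.7, 74.9], dtype=float32), np.float32(179.0)) 64 0.0035483071618085393
block (array([695.2, 193.4], dtype=float32), array([36.8, 57.8], dtype=float32), np.float32(179.7)) 79 0.03451194018925685
ring (array([423.2, 118.6], dtype=float32), array([51.5, 55.7], dtype=float32), np.float32(115.5)) 47 0.0017585202658212395
knobw (array([ 418.9, -113.9], dtype=float32), array([39.5, 39.8], dtype=float32), np.float32(89.1)) 35 0.0498032258404435
oblboard (array([ 515.9, -306.6], dtype=float32), array([ 99.5, 184. ], dtype=float32), np.float32(52.9)) 142 0.04172051564767432
rboard (array([ 689. , -195.5], dtype=float32), array([98. , 98.4], dtype=float32), np.float32(111.8)) 84 0.0372822346630417
jar (array([7.85e+02, 6.00e-01], dtype=float32), array([49.3, 60.1], dtype=float32), np.float32(179.1)) 47 0.06891287514201005
spool (array([615.6, 455. ], dtype=float32), array([48. , 56.4], dtype=float32), np.float32(44.7)) 46 0.06714575043720838
```

View pics/crop.png

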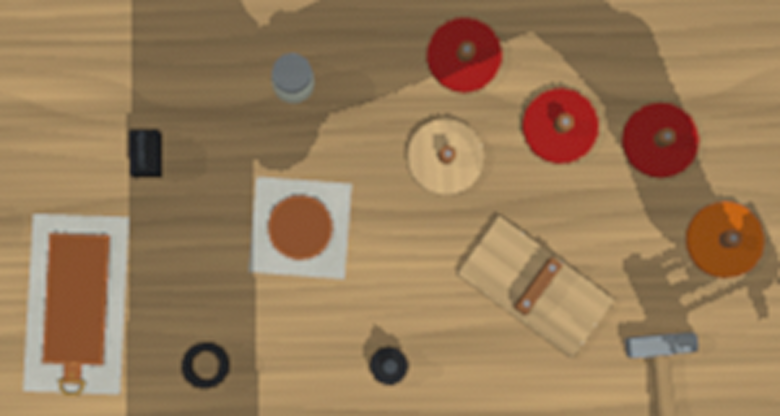

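The crop confirms it: only the board at crop (445,153) is plain plywood; the others are red or orange. I'll go to the oblong board first.

step_arm(moves=[[[2.5,3.1,0,-0.105,8.7],[2.5,3.1,0,-0.105,8.7],[2.5,3.1,0,-0.105,8.7],[2.5,3.1,0,-0.105,8.7],[2.5,3.1,0,-0.105,8.7],[2.5,3.1,0,-0.105,8.7],[2.5,3.1,0,-0.105,8.7],[2.5,3.1,0,-0.105,8.7],[2.5,3.1,0,-0.105,8.7],[2.5,3.1,0,-0.105,8.7]]])

```text
clock: 1.1
tool_pos: [0.5158, -0.3092, 0.2263]
orientation: [-180.0, -0.0, 142.7]
force: [0.5, -0.2, 0.1]
opening: 0.0871
gripper_force: 0.0
```

```bash
cat >> h.py <<'E'
def look(name):
    from plant import ctrl, viewer
    o=ctrl.get_obs(); i=viewer.camera_info("wrist"); p,d=viewer.snapshot("wrist")
    cv2.imwrite(f"pics/{name}.png",p); np.savez(name+".npz",p=p,d=d)
    y=o["orientation"][2]
    print("TCP",(o["tool_pos"]*1e3).round(1),"closing line",round((y-90)%180,2),"j6",o["joint_pos"][5].round(1),"eye",i["eye"].round(3),i["orientation"].round(1))
    return i,p,d,cloud(i,d)
E
python3 - <<'E'
from h import *
i,p,d,C=look("w1")
z=C[...,2]; print("bench",np.median(z[z<.008]))
c=blob((z>.007)&(z<.06)&(d>.1),(320,200)); print(rect(cast(i,c,.012)))
c=blob((z>.028)&(z<.06)&(d>.1),(320,200)); print("batten",rect(cast(i,c,.038)))
E
```

```text
TCP [ 515.8 -309.2  226.3] closing line 52.73 j6 -114.9 eye [ 0.452 -0.258  0.384] [162.5  -0.   52.7]
bench -0.00039059022673015864
(array([ 517.4, -305.1], dtype=float32), array([ 94.5, 183.2], dtype=float32), np.float32(52.7))
batten (array([ 516.7, -304.6], dtype=float32), array([17.1, 78.7], dtype=float32), np.float32(143.3))
```

View pics/w1.png

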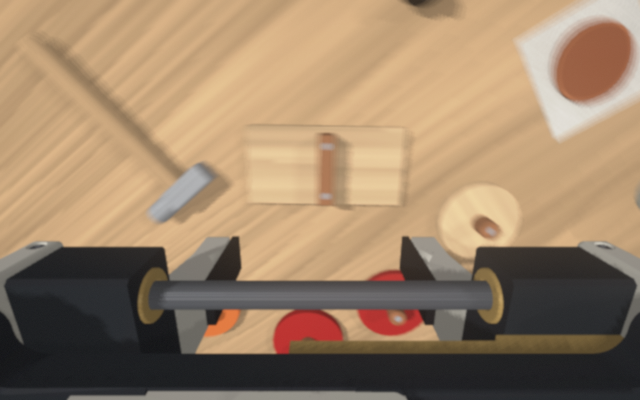

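The wrist view shows the oblong board at (326,165) with its batten upright in the picture. Descending and gripping the batten.

step_arm(moves=[[[0.12,0.44,-3.5,0.005,8.7],[0,0,-3.5,0,8],[0,0,-3.5,0,7],[0,0,-3.5,0,6],[0,0,-3.0,0,5],[0,0,-2.0,0,5],[0,0,-1.0,0,5],[0,0,-0.9,0,5],[0,0,0,0,4],[0,0,0,0,1]]])

```text
clock: 2.15
tool_pos: [0.5169, -0.3065, 0.0183]
orientation: [180.0, 0.1, 143.3]
force: [0.4, -1.0, 0.3]
opening: 0.0393
gripper_force: 0.0
```

step_arm(moves=[[[0,0,0,0,1],[0,0,0,0,1],[0,0,0,0,1],[0,0,0,0,1]]])

```text
clock: 2.55
tool_pos: [0.5168, -0.3065, 0.0183]
orientation: [180.0, 0.1, 143.3]
force: [-1.9, 0.5, 5.8]
opening: 0.0179
gripper_force: 30.0
```

Gripped (17.9 mm). I'll lift and carry it to a spot from which the wrist camera sees the oblong bottom ahead of the board.

step_arm(moves=[[[0,0,1,0,1],[0,0,2.5,0,1],[0,0,4,0,1],[0,0,4,0,1],[0.3,2.5,4,0,1],[0.4,3.5,4,0,1],[0.4,3.5,4,0,1],[0.4,3.5,1.5,0,1],[0.4,3.5,0,0,1],[0.4,3.5,0,0,1]]])

```text
clock: 3.55
tool_pos: [0.5386, -0.1091, 0.2639]
orientation: [179.9, 0.0, 143.3]
force: [0.2, -0.4, -2.0]
opening: 0.0178
gripper_force: 30.0
```

step_arm(moves=[[[0.4,3.5,0,0,1],[0.4,3.5,0,0,1],[0.4,3.5,0,0,1],[0.4,3.5,0,0,1],[0.4,3.5,0,0,1],[0.4,3.5,0,0,1],[0.4,3.5,0,0,1],[0.4,3.5,0,0,1],[0.3,3.5,0,0,1],[0,2.6,0,0,1]]])

```text
clock: 4.55
tool_pos: [0.5735, 0.2322, 0.2626]
orientation: [-180.0, -0.0, 143.3]
force: [0.1, 0.2, -2.5]
opening: 0.0175
gripper_force: 30.0
```

step_arm(moves=[[[0,0,0,0,1],[0,0,0,0,1],[0,0,0,0,1]]])

```text
clock: 4.85
tool_pos: [0.5736, 0.2296, 0.2627]
orientation: [-180.0, -0.0, 143.2]
force: [-0.4, -0.1, -1.0]
opening: 0.0174
gripper_force: 30.0
```

```bash
python3 - <<'E'
from h import *
i,p,d,C=look("w2")
E
```

```text
TCP [573.6 229.6 262.7] closing line 53.24 j6 -166.7 eye [0.509 0.28  0.421] [162.4  -0.   53.3]
```

View pics/w2.png

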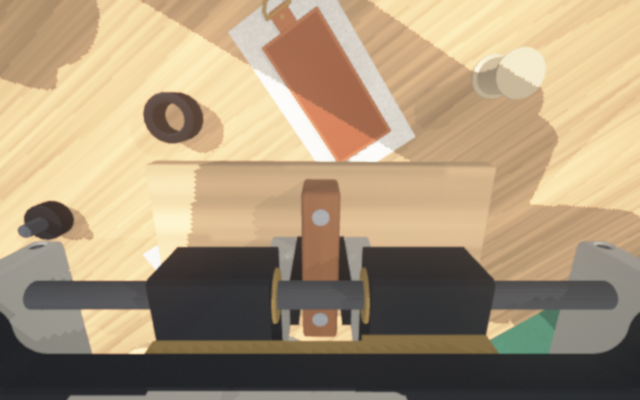

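The wrist view shows the oblong bottom at about (326,85) with its D-ring at the top left (275,10), and the ring weight at (172,117). Measuring both.

```bash
python3 - <<'E'
from h import *
from plant import viewer
i=viewer.camera_info("wrist"); f=np.load("w2.npz"); p=f["p"]; C=cloud(i,f["d"])
print("bench",np.median(C[20:60,120:200,2]))
h=cv2.cvtColor(p,cv2.COLOR_BGR2HSV); m=((h[...,1]>125)&(h[...,0]<15)&(h[...,2]>60)).astype(np.uint8)
m[160:]=0
m=cv2.morphologyEx(m,cv2.MORPH_CLOSE,np.ones((5,5)))
m=cv2.morphologyEx(m,cv2.MORPH_OPEN,cv2.getStructuringElement(2,(35,35)))
print("bottom",rect(cast(i,blob(m,(326,85)),.005)), rect(cast(i,blob(m,(326,85))+[0,1],.005))[0])
c=blob(h[...,2]<75,(172,117)); z=C[...,2]
hi=(abs(z-.034)<.006)&(h[...,2]<95); c=blob(hi,(172,112)); print("ring",rect(cast(i,c,.034)))
dbg=p.copy(); cv2.drawContours(dbg,[blob(m,(326,85))],-1,(0,255,0),1); cv2.drawContours(dbg,[c],-1,(0,0,255),1)
cv2.imwrite("pics/w2d.png",dbg[0:200,100:500])
E
```

```text
bench -0.0005628629453518774
bottom (array([510.2, 290.6], dtype=float32), array([ 75.8, 170.2], dtype=float32), np.float32(177.0)) [511.1 290. ]
ring (array([419.3, 113.5], dtype=float32), array([19.3, 35.8], dtype=float32), np.float32(150.2))
```

View pics/w2d.png

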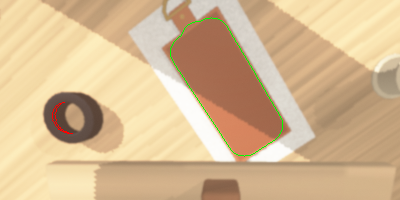

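```bash
python3 - <<'E'
from h import *
from plant import viewer
i=viewer.camera_info("wrist"); f=np.load("w2.npz"); p=f["p"]; C=cloud(i,f["d"])
h=cv2.cvtColor(p,cv2.COLOR_BGR2HSV)
m=((h[...,1].astype(int)>95)&(h[...,0]<15)&(h[...,2]>50)).astype(np.uint8); m[161:]=0
c=blob(m,(326,85)); xy=cast(i,c,.005)*1e3
for a in(176,177,178):
    t=np.radians(a); u=np.array([np.cos(t),np.sin(t)]); v=np.array([-u[1],u[0]]); o=np.array([510.5,290.3])
    U=(xy-o)@u; V=(xy-o)@v; k=abs(U)<70; hi=k&(V>20); lo=k&(V<-20)
    print(a,"sides",np.polyfit(U[hi],V[hi],1).round(4),np.polyfit(U[lo],V[lo],1).round(4),"ends",np.median(U[(abs(V)<30)&(U<-70)]),np.median(U[(abs(V)<35)&(abs(V)>18)&(U>70)]))
# ring: outer contour of dark pixels at two planes
c=blob(h[...,2]<75,(172,117)); print("ring outer top/bottom",rect(cast(i,c,.034)),rect(cast(i,c,0)))
E
```

```text
176 sides [1.87000e-02 3.81376e+01] [ 1.50000e-02 -3.86504e+01] ends -85.2279384072647 81.71318845828961
177 sides [1.30000e-03 3.81309e+01] [-2.20000e-03 -3.86419e+01] ends -85.2387887565632 81.67733900244714
178 sides [-1.63000e-02  3.81293e+01] [-1.9500e-02 -3.8655e+01] ends -85.220143561074 81.61977632471768
ring outer top/bottom (array([424.3, -92.5], dtype=float32), array([43. , 61.6], dtype=float32), np.float32(75.9)) (array([ 416.9, -125.2], dtype=float32), array([46.8, 67. ], dtype=float32), np.float32(75.9))
```

The bottom's centre is about (511.5, 290) at yaw 177°. Turning +2.16 rad and moving over it.

step_arm(moves=[[[-0.6,0.6,0,0.135,1],[-0.6,0.6,0,0.135,1],[-0.6,0.6,0,0.135,1],[-0.6,0.6,0,0.135,1],[-0.6,0.6,0,0.135,1],[-0.6,0.6,0,0.135,1],[-0.6,0.6,0,0.135,1],[-0.6,0.6,0,0.135,1],[-0.6,0.6,0,0.135,1],[-0.6,0.6,0,0.135,1]]])

```text
clock: 5.9
tool_pos: [0.5138, 0.2895, 0.263]
orientation: [180.0, 0.0, -139.1]
force: [0.4, -0.4, -1.4]
opening: 0.0177
gripper_force: 30.0
```

step_arm(moves=[[[0,0,-2,0.135,1],[0,0,-3,0.135,1],[0,0,-3,0.135,1],[0,0,-3,0.135,1],[0,0,-3,0.135,1],[0,0,-3,0.135,1],[0,0,-3,0,1],[0,0,-2,0,1],[0,0,0,0,1],[0,0,0,0,1]]])

```text
clock: 6.9
tool_pos: [0.5144, 0.2899, 0.0432]
orientation: [-180.0, -0.0, -93.0]
force: [0.5, 0.5, -0.6]
opening: 0.0173
gripper_force: 30.0
```

```bash
python3 - <<'E'
from plant import ctrl
o=ctrl.get_obs(); print(o["tool_pos"]*1e3,o["orientation"],o["joint_pos"][5],o["force"])
E
```

```text
[514.42471377 289.8887451   43.21861286] [-1.79985998e+02 -1.40251328e-02 -9.30128287e+01] -51.40311054506159 [ 0.4647      0.45661588 -0.56232898]
```

step_arm(moves=[[[-0.3,0.1,-0.8,0,1],[0,0,-0.6,0,1],[0,0,-0.3,0,1],[0,0,-0.15,0,1],[0,0,-0.1,0,1],[0,0,0,0,1],[0,0,0,0,1]]])

```text
clock: 7.6
tool_pos: [0.511, 0.2915, 0.0234]
orientation: [-180.0, 0.0, -93.0]
force: [-0.9, 0.1, 0.9]
opening: 0.018
gripper_force: 30.0
```

```bash
python3 - <<'E'
from plant import ctrl,viewer
from h import *
o=ctrl.get_obs(); print(o["tool_pos"]*1e3,o["orientation"],o["joint_pos"][5],o["force"])
p,d=viewer.snapshot("top"); p2,_=viewer.snapshot("side")
cv2.imwrite("pics/t3.png",np.hstack([cv2.resize(p[150:300,140:320],None,fx=2.2,fy=2.2),cv2.resize(p2[200:350,150:330],None,fx=2.2,fy=2.2)]))
E
```

```text
[511.00716804 291.489107    23.3791042 ] [-1.79984427e+02  1.54361431e-02 -9.29747857e+01] -51.70861349091228 [-0.88370383  0.07853271  0.92756705]
```

View pics/t3.png

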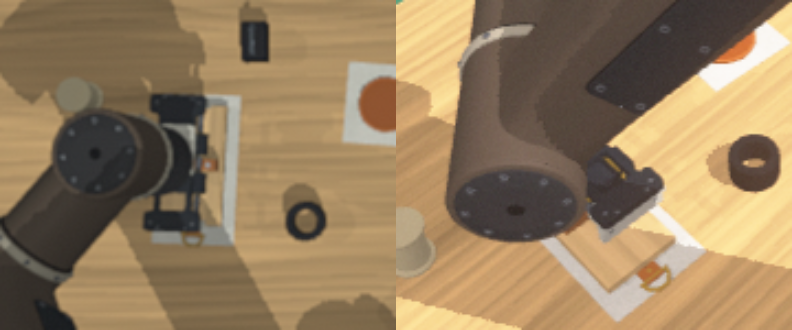

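The pictures show the board on the bottom, parallel to the paper, with the tab sticking out. Releasing, rising and checking with the wrist camera.

step_arm(moves=[[[0,0,0,0,3],[0,0,0,0,4],[0,0,0,0,5],[0,0,1,0,5],[0,0,2,0,6],[0,0,4,0,8.7],[0,0,4,0,8.7],[0,0,4,0,8.7],[0,0,4,0,8.7],[0,0,4,0,8.7]]])

```text
clock: 8.7
tool_pos: [0.5106, 0.291, 0.2559]
orientation: [-180.0, 0.0, -93.0]
force: [1.5, 0.2, -0.7]
opening: 0.0865
gripper_force: 0.0
```

step_arm(moves=[[[0,2,0,0,8.7],[0,0,0,0,8.7],[0,0,0,0,8.7]]])

```text
clock: 9.0
tool_pos: [0.5105, 0.3114, 0.253]
orientation: [180.0, -0.0, -92.9]
force: [-0.6, -0.1, -0.9]
opening: 0.0869
gripper_force: 0.0
```

```bash
python3 - <<'E'
from h import *
i,p,d,C=look("w3"); z=C[...,2]; h=cv2.cvtColor(p,cv2.COLOR_BGR2HSV)
print("bench",np.median(z[(z<.004)&(d>.1)]))
b=blob((z>.0135)&(z<.07)&(d>.1),(320,150)); print("board",rect(cast(i,b,.017)))
ba=blob((z>.034)&(z<.06)&(d>.2),(320,150)); print("batten",rect(cast(i,ba,.043)))
m=(h[...,1]<60)&(h[...,2]>100)&(z<.01)
r=blob(m|((z>.0135)&(z<.07)&(d>.1)),(320,150)); print("paper",rect(cast(i,r,.001)))
c=blob((abs(z-.034)<.005)&(h[...,2]<110)&(d>.2),(480,60)); 
cv2.drawContours(p,[b],-1,(0,255,0),1); cv2.drawContours(p,[r],-1,(0,0,255),1); cv2.imwrite("pics/w3d.png",p)
E
```

```text
TCP [510.5 311.4 253. ] closing line 177.05 j6 -53.0 eye [0.507 0.231 0.411] [162.4   0.  177.1]
bench -0.00044828947954297926
board (array([511.6, 291.6], dtype=float32), array([ 92.8, 183.3], dtype=float32), np.float32(177.1))
batten (array([511.3, 291.3], dtype=float32), array([17.1, 79.3], dtype=float32), np.float32(86.6))
paper (array([506.2, 290.5], dtype=float32), array([125.4, 231.4], dtype=float32), np.float32(176.7))
```

View pics/w3d.png

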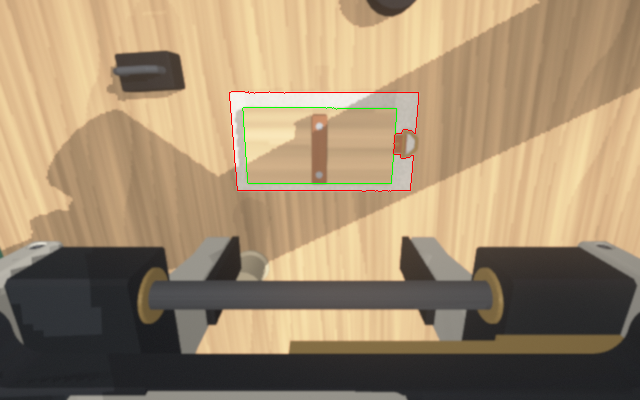

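```bash
python3 - <<'E'
from h import *
from plant import viewer
i3=viewer.camera_info("wrist"); f=np.load("w3.npz"); p=f["p"]
h=cv2.cvtColor(p,cv2.COLOR_BGR2HSV); print("row143",[(x,*h[143,x]) for x in range(396,424,2)])
print("cast 413..419",cast(i3,[(413,143),(416,143),(419,143)],.003)*1e3)
t=np.load("top0.npz"); it=viewer.camera_info("top"); q=t["p"]; hq=cv2.cvtColor(q,cv2.COLOR_BGR2HSV)
print("top col228", [(y,*hq[y,228]) for y in list(range(190,206))+list(range(246,266))])
print("top rows->x",[(y,(cast(it,[(228,y)],.003)[0]*1e3).round(1)) for y in (193,200,250,262)])
cv2.imwrite("pics/dr.png",np.hstack([cv2.resize(p[85:200,225:425],None,fx=2.5,fy=2.5,interpolation=2)[:280],cv2.resize(q[185:269,205:255],None,fx=3.3,fy=3.3,interpolation=2)[:277]]) if 0 else np.hstack([cv2.resize(p[85:200,225:425],(480,280)),cv2.resize(q[185:269,205:255],(167,280))]))
E
```

```text
row143 [(396, np.uint8(16), np.uint8(124), np.uint8(164)), (398, np.uint8(15), np.uint8(124), np.uint8(164)), (400, np.uint8(11), np.uint8(133), np.uint8(163)), (402, np.uint8(15), np.uint8(127), np.uint8(163)), (404, np.uint8(16), np.uint8(124), np.uint8(158)), (406, np.uint8(12), np.uint8(56), np.uint8(177)), (408, np.uint8(18), np.uint8(19), np.uint8(197)), (410, np.uint8(19), np.uint8(18), np.uint8(195)), (412, np.uint8(18), np.uint8(20), np.uint8(196)), (414, np.uint8(18), np.uint8(49), np.uint8(177)), (416, np.uint8(18), np.uint8(118), np.uint8(162)), (418, np.uint8(17), np.uint8(101), np.uint8(174)), (420, np.uint8(16), np.uint8(93), np.uint8(190)), (422, np.uint8(16), np.uint8(92), np.uint8(188))]
cast 413..419 [[393.35488338 295.04508242]
 [389.57814332 295.24029006]
 [385.80138885 295.43549843]]
top col228 [(190, np.uint8(18), np.uint8(109), np.uint8(150)), (191, np.uint8(18), np.uint8(109), np.uint8(155)), (192, np.uint8(19), np.uint8(70), np.uint8(164)), (193, np.uint8(23), np.uint8(24), np.uint8(178)), (194, np.uint8(34), np.uint8(11), np.uint8(185)), (195, np.uint8(33),
[... 984 characters left out ...]
int8(158)), (255, np.uint8(14), np.uint8(164), np.uint8(152)), (256, np.uint8(17), np.uint8(159), np.uint8(156)), (257, np.uint8(16), np.uint8(86), np.uint8(163)), (258, np.uint8(21), np.uint8(19), np.uint8(177)), (259, np.uint8(48), np.uint8(7), np.uint8(187)), (260, np.uint8(28), np.uint8(20), np.uint8(151)), (261, np.uint8(20), np.uint8(119), np.uint8(150)), (262, np.uint8(18), np.uint8(124), np.uint8(175)), (263, np.uint8(17), np.uint8(108), np.uint8(180)), (264, np.uint8(18), np.uint8(106), np.uint8(182)), (265, np.uint8(18), np.uint8(108), np.uint8(187))]
top rows->x [(193, array([617.6, 292.2])), (200, array([593.7, 292.2])), (250, array([424.9, 292. ])), (262, array([384.9, 291.9]))]
```

View pics/dr.png

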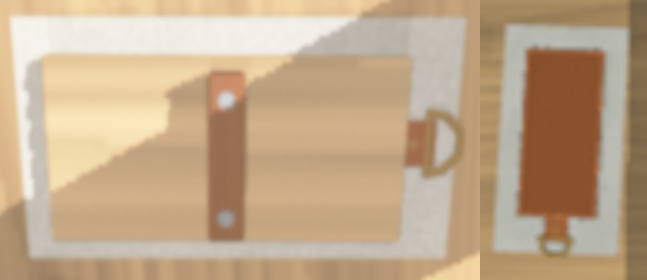

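D-ring tip at x≈388 puts the bottom's centre at about 512, so the board, at (511.5, 291.4) and yaw 177, is well placed; the paper itself is a little off centre. Next I'll fly over the round bottom, measure it, and go on to the round board.

step_arm(moves=[[[0.8,-3.2,0,0,8.7],[1.0,-3.3,0,0,8.7],[1.0,-3.3,0,0,8.7],[1.0,-3.3,0,0,8.7],[1.0,-3.3,0,0,8.7],[1.0,-3.3,0,0,8.7],[1.0,-3.3,0,0,8.7],[1.0,-3.3,0,0,8.7],[1.0,-3.3,0,0,8.7],[0,0,0,0,8.7]]])

```text
clock: 10.05
tool_pos: [0.5989, 0.0116, 0.2521]
orientation: [179.9, -0.1, -93.2]
force: [-0.2, 1.1, 0.1]
opening: 0.0869
gripper_force: 0.0
```

step_arm(moves=[[[0,0,0,0,8.7],[0,0,0,0,8.7]]])

```text
clock: 10.25
tool_pos: [0.5985, 0.0155, 0.2527]
orientation: [180.0, -0.0, -93.0]
force: [-0.4, 0.9, 0.1]
opening: 0.0869
gripper_force: 0.0
```

```bash
python3 - <<'E'
from h import *
i,p,d,C=look("w4"); z=C[...,2]; h=cv2.cvtColor(p,cv2.COLOR_BGR2HSV)
print("bench",np.median(z[(z<.004)&(d>.1)]))
m=(h[...,1]>95)&(h[...,0]<14)&(h[...,2]>50)&(d>.2)&(z<.01)
c=blob(cv2.morphologyEx(m.astype(np.uint8),2,np.ones((7,7))),(320,160)); xy=cast(i,c,.005)
print("round bottom",rect(xy),cv2.minEnclosingCircle((xy*1e3).astype(np.float32)),len(c),c.mean(0))
c=blob((z>.007)&(z<.06)&(d>.2)&(h[...,1]<140),(150,20)); print("rboard?",c.mean(0),rect(cast(i,c,.012)))
E
```

```text
TCP [598.5  15.5 252.7] closing line 177.02 j6 -23.1 eye [ 0.595 -0.065  0.411] [162.4  -0.  177. ]
bench -0.0004859183669717604
round bottom (array([600.5,  -2.4], dtype=float32), array([81.7, 82.2], dtype=float32), np.float32(177.0)) ((600.3200073242188, -2.4827232360839844), 41.87788009643555) 206 [318.49514563 147.46601942]
rboard? [229.64417178   8.32515337] (array([ 689.8, -156. ], dtype=float32), array([23.4, 84.8], dtype=float32), np.float32(177.0))
```

step_arm(moves=[[[1.0,-2.0,0,0,8.7],[1.0,-2.2,0,0,8.7],[1.0,-2.2,0,0,8.7],[1.0,-2.2,0,0,8.7],[1.0,-2.2,0,0,8.7],[1.0,-2.2,0,0,8.7],[1.0,-2.2,0,0,8.7],[1.0,-2.2,0,0,8.7],[1.0,-1.5,0,0,8.7],[0,0,0,0,8.7]]])

```text
clock: 11.3
tool_pos: [0.6895, -0.1743, 0.2522]
orientation: [179.9, -0.0, -93.0]
force: [0.9, 0.1, -0.7]
opening: 0.087
gripper_force: 0.0
```

```bash
python3 - <<'E'
from h import *
i,p,d,C=look("w5"); z=C[...,2]; h=cv2.cvtColor(p,cv2.COLOR_BGR2HSV)
m=(z>.007)&(z<.06)&(d>.2)&((h[...,1]<160)&(h[...,0]>10))
c=blob(cv2.morphologyEx(m.astype(np.uint8),3,np.ones((9,9))),(320,160)); print("board",c.mean(0),rect(cast(i,c,.012)))
c=blob((z>.028)&(z<.06)&(d>.2),(320,160)); print("knob",c.mean(0),rect(cast(i,c,.038)))
E
```

```text
TCP [ 689.5 -174.3  252.2] closing line 177.0 j6 -4.5 eye [ 0.686 -0.255  0.41 ] [162.5  -0.  177. ]
board [320.57079646 143.89823009] (array([ 688.9, -194.4], dtype=float32), array([98. , 98.5], dtype=float32), np.float32(87.0))
knob [320.55769231 148.30769231] (array([ 688.4, -195.4], dtype=float32), array([20.8, 20.8], dtype=float32), np.float32(87.0))
```

View pics/w5.png

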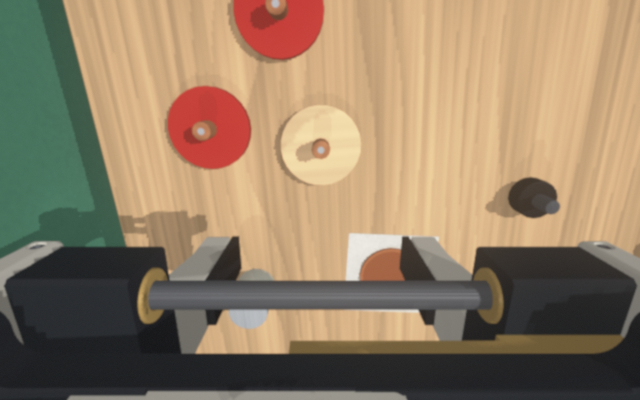

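The plain plywood board is at (320,147), with the red one at (209,127) clear of it. Descending on its knob.

step_arm(moves=[[[-0.08,-1.0,-3.5,0,8],[0,-1.05,-4,0,7],[0,0,-4,0,6],[0,0,-4,0,5],[0,0,-4,0,5],[0,0,-2.0,0,5],[0,0,-1.0,0,5],[0,0,-0.9,0,5],[0,0,0,0,4],[0,0,0,0,1]]])

```text
clock: 12.35
tool_pos: [0.6889, -0.1939, 0.0205]
orientation: [-179.9, -0.0, -92.9]
force: [-0.7, 0.3, 0.6]
opening: 0.0392
gripper_force: 0.0
```

step_arm(moves=[[[0,0,0,0,1],[0,0,0,0,1],[0,0,0,0,1],[0,0,0,0,1]]])

```text
clock: 12.75
tool_pos: [0.6886, -0.1942, 0.0202]
orientation: [-179.9, -0.0, -93.0]
force: [-1.3, 0.9, 6.9]
opening: 0.021
gripper_force: 30.0
```

step_arm(moves=[[[0,0,1,0,1],[0,0,3,0,1],[0,0,4,0,1],[-0.8,1.7,2,0,1],[-1.6,3.5,0,0,1],[-1.6,3.5,0,0,1],[-1.6,3.5,0,0,1],[-1.6,3.5,0,0,1],[-1.6,3.5,0,0,1],[0,0.05,0,0,1]]])

```text
clock: 13.75
tool_pos: [0.5985, 0.0016, 0.1199]
orientation: [-180.0, 0.0, -92.8]
force: [1.0, -0.8, -0.3]
opening: 0.0212
gripper_force: 30.0
```

step_arm(moves=[[[0,0,-3,0,1],[0,0,-3,0,1],[0,0,-2,0,1],[0,0,0,0,1],[0,0,0,0,1]]])

```text
clock: 14.25
tool_pos: [0.6005, -0.002, 0.0396]
orientation: [180.0, -0.0, -93.0]
force: [0.5, 0.7, 0.4]
opening: 0.021
gripper_force: 30.0
```

On target. Setting it down and releasing.

step_arm(moves=[[[0,0.02,-0.7,0,1],[0,0,-0.4,0,1],[0,0,-0.2,0,1],[0,0,-0.1,0,1],[0,0,-0.05,0,1],[0,0,0,0,1],[0,0,0,0,1]]])

```text
clock: 14.95
tool_pos: [0.6001, -0.0015, 0.0252]
orientation: [-180.0, -0.0, -93.0]
force: [-2.1, -0.4, 5.8]
opening: 0.0212
gripper_force: 30.0
```

```bash
python3 - <<'E'
from plant import ctrl
o=ctrl.get_obs(); print(o["tool_pos"]*1e3,o["force"])
E
```

```text
[600.14834349  -1.45460388  25.15384884] [-2.12211788 -0.37210353  5.82575718]
```

Landed (5.8 N contact). Releasing, rising and checking.

step_arm(moves=[[[0,0,0,0,3],[0,0,0,0,4],[0,0,0,0,5],[0,0,1,0,5],[0,0,2,0,6],[0,0.4,4,0,8.7],[0,0.4,4,0,8.7],[0,0.4,4,0,8.7],[0,0.4,4,0,8.7],[0,0.4,4,0,8.7]]])

```text
clock: 15.95
tool_pos: [0.5998, 0.0186, 0.2573]
orientation: [-179.9, 0.0, -93.0]
force: [1.2, 0.4, 0.4]
opening: 0.0866
gripper_force: 0.0
```

step_arm(moves=[[[0,0,0,0,8.7],[0,0,0,0,8.7]]])

```text
clock: 16.15
tool_pos: [0.6004, 0.0188, 0.2565]
orientation: [-179.8, 0.1, -93.0]
force: [0.8, 0.1, -1.1]
opening: 0.087
gripper_force: 0.0
```

```bash
python3 - <<'E'
from h import *
i,p,d,C=look("w6"); z=C[...,2]; h=cv2.cvtColor(p,cv2.COLOR_BGR2HSV)
c=blob((z>.0135)&(z<.06)&(d>.2),(320,147)); print("board",rect(cast(i,c,.017)))
c=blob((z>.034)&(z<.06)&(d>.2),(320,147)); print("knob",rect(cast(i,c,.043)))
E
```

```text
TCP [600.4  18.8 256.5] closing line 177.03 j6 -23.4 eye [ 0.597 -0.062  0.414] [162.4   0.2 177. ]
board (array([600.7,  -2.3], dtype=float32), array([97.8, 98.2], dtype=float32), np.float32(87.1))
knob (array([600.6,  -2.7], dtype=float32), array([19.7, 21.9], dtype=float32), np.float32(87.1))
```

step_arm(moves=[[[0.9,1.9,0,0.143,8.7],[0.9,1.9,0,0.143,8.7],[0.9,1.9,0,0.143,8.7],[0.9,1.9,0,0.143,8.7],[0.9,1.9,0,0.143,8.7],[0.9,1.9,0,0.143,8.7],[0.9,1.9,0,0.143,8.7],[0.9,1.9,0,0.143,8.7],[0,1.9,0,0.143,8.7],[0,0,0,0.143,8.7]]])

```text
clock: 17.2
tool_pos: [0.6716, 0.1913, 0.252]
orientation: [179.9, 0.2, -10.6]
force: [0.4, -0.2, -0.3]
opening: 0.0867
gripper_force: 0.0
```

step_arm(moves=[[[0,0,0,0.14,8.7],[0,0,0,0,8.7],[0,0,0,0,8.7]]])

```text
clock: 17.5
tool_pos: [0.6717, 0.1893, 0.2534]
orientation: [179.9, 0.1, -3.3]
force: [0.7, -0.4, 0.2]
opening: 0.0868
gripper_force: 0.0
```

```bash
python3 - <<'E'
from h import *
i,p,d,C=look("w7"); z=C[...,2]; h=cv2.cvtColor(p,cv2.COLOR_BGR2HSV)
m=(abs(z-.034)<.005)&(d>.2)&(h[...,2]<120)
c=blob((z>.01)&(z<.07)&(d>.2)&(h[...,2]<120),(320,150)); print("block outline@34",c.mean(0),rect(cast(i,c,.034)))
c=blob(cv2.morphologyEx(m.astype(np.uint8),3,np.ones((9,9))),(320,150)); print("block top",c.mean(0),rect(cast(i,c,.034)))
c=blob((z>.045)&(z<.07)&(d>.2),(320,150)); print("handle",c.mean(0),rect(cast(i,c,.059)))
E
```

```text
TCP [671.7 189.3 253.4] closing line 86.73 j6 55.0 eye [0.755 0.186 0.411] [162.4  -0.  -93.3]
block outline@34 [313.08280255 142.56687898] (array([700.8, 197. ], dtype=float32), array([38.3, 59.7], dtype=float32), np.float32(0.4))
block top [313.08917197 142.70063694] (array([700.4, 197. ], dtype=float32), array([38.2, 58.9], dtype=float32), np.float32(0.5))
handle [313.04444444 145.51111111] (array([701. , 196.4], dtype=float32), array([ 7.8, 47. ], dtype=float32), np.float32(0.3))
```

View pics/w7.png

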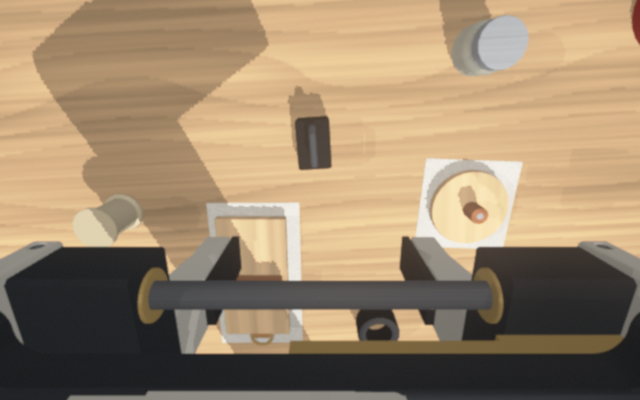

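Round board is centred at (600.6,−2.5). The block is in view at (313,143), centred at (700.7, 196.8) with its axis at 0.4°. Gripping it across the 40 mm.

step_arm(moves=[[[1.5,0.4,-3,0.064,8.7],[1.4,0.35,-4,0,8.7],[0,0,-4,0,8],[0,0,-4,0,7],[0,0,-4,0,7],[0,0,-3,0,7],[0,0,-1.5,0,7],[0,0,-1.2,0,7],[0,0,0,0,6],[0,0,0,0,3]]])

```text
clock: 18.55
tool_pos: [0.702, 0.1974, 0.009]
orientation: [-180.0, -0.1, 0.6]
force: [0.2, -0.4, 0.9]
opening: 0.0594
gripper_force: 0.0
```

step_arm(moves=[[[0,0,0,0,3],[0,0,0,0,3],[0,0,0,0,3],[0,0,0,0,3]]])

```text
clock: 18.95
tool_pos: [0.7018, 0.1968, 0.0092]
orientation: [-180.0, -0.1, 0.7]
force: [-0.8, -3.3, 6.6]
opening: 0.0403
gripper_force: 30.0
```

step_arm(moves=[[[0,0,1,0,3],[0,0,3,0,3],[0,0,4,0,3],[-1.5,0.6,3,0,3],[-3.0,1.2,0,0,3],[-3.0,1.2,0,-0.06,3],[-3.0,1.2,0,0,3],[-3.0,1.2,0,0,3],[-3.0,1.2,0,0,3],[-3.0,1.2,0,0,3]]])

```text
clock: 19.95
tool_pos: [0.5038, 0.275, 0.1169]
orientation: [180.0, 0.1, -2.8]
force: [-0.1, 1.0, -8.3]
opening: 0.0403
gripper_force: 30.0
```

step_arm(moves=[[[-3.0,1.2,0,0,3],[-1.4,0.6,-2,0,3],[0,0,-3,0,3],[0,0,-2,0,3],[0,0,0,0,3],[0,0,0,0,3]]])

```text
clock: 20.55
tool_pos: [0.4618, 0.2929, 0.0477]
orientation: [179.9, 0.0, -2.8]
force: [0.3, 0.5, -6.6]
opening: 0.0402
gripper_force: 30.0
```

step_arm(moves=[[[0.1,0.1,-0.7,0,3],[0,0,-0.6,0,3],[0,0,-0.4,0,3],[0,0,-0.2,0,3],[0,0,-0.1,0,3],[0,0,-0.1,0,3],[0,0,-0.05,0,3],[0,0,0,0,3],[0,0,0,0,3]]])

```text
clock: 21.45
tool_pos: [0.4632, 0.2942, 0.0262]
orientation: [-180.0, -0.0, -2.8]
force: [0.0, 0.7, -8.0]
opening: 0.0398
gripper_force: 30.0
```

step_arm(moves=[[[0,0,-0.05,0,3],[0,0,-0.05,0,3],[0,0,0,0,3],[0,0,0,0,3]]])

```text
clock: 21.85
tool_pos: [0.4632, 0.2941, 0.0261]
orientation: [-180.0, -0.0, -2.8]
force: [-5.3, -2.2, 5.0]
opening: 0.0402
gripper_force: 30.0
```

Block is down (contact seen). Releasing, checking, and moving on to the knobbed disc.

step_arm(moves=[[[0,0,0,0,5],[0,0,0,0,6],[0,0,0,0,7],[0,0,1,0,7],[0,0,3,0,8.7],[0,0,4,0,8.7],[0,0,4,0,8.7],[0,0,4,0,8.7],[0,0,4,0,8.7],[0,0,3,0,8.7]]])

```text
clock: 22.85
tool_pos: [0.4635, 0.2942, 0.2591]
orientation: [-179.8, -0.1, -2.8]
force: [-0.0, 0.6, -1.0]
opening: 0.0869
gripper_force: 0.0
```

step_arm(moves=[[[0,0,0,0,8.7],[0,0,0,0,8.7]]])

```text
clock: 23.05
tool_pos: [0.4631, 0.2942, 0.2563]
orientation: [-179.9, -0.1, -2.8]
force: [-0.6, 0.3, -1.0]
opening: 0.087
gripper_force: 0.0
```

```bash
python3 - <<'E'
from h import *
i,p,d,C=look("w8"); z=C[...,2]; h=cv2.cvtColor(p,cv2.COLOR_BGR2HSV)
c=blob((abs(z-.051)<.005)&(d>.2)&(h[...,2]<120),(320,165)); print("block top",c.mean(0),rect(cast(i,c,.051)))
c=blob((z>.0135)&(z<.09)&(d>.2),(320,130)); print("board",rect(cast(i,c,.017)))
c=blob((z>.034)&(z<.05)&(d>.2)&(h[...,1]>90),(320,110)); print("batten",c.mean(0),rect(cast(i,c,.043)))
E
```

```text
TCP [463.1 294.2 256.3] closing line 87.2 j6 34.3 eye [0.546 0.291 0.414] [ 1.626e+02  1.000e-01 -9.280e+01]
block top [320.73790323 171.14919355] (array([461.4, 295.4], dtype=float32), array([38.6, 59. ], dtype=float32), np.float32(177.2))
board (array([512.7, 292.2], dtype=float32), array([ 93.5, 183.5], dtype=float32), np.float32(176.8))
batten [321.27272727 125.1030303 ] (array([513.2, 292.3], dtype=float32), array([17.7, 79.2], dtype=float32), np.float32(87.2))
```

step_arm(moves=[[[-0.3,-3.4,0,0,8.7],[-0.4,-3.4,0,0,8.7],[-0.4,-3.4,0,0,8.7],[-0.4,-3.4,0,0,8.7],[-0.4,-3.4,0,0,8.7],[-0.4,-3.4,0,0,8.7],[-0.4,-3.4,0,0,8.7],[-0.4,-3.4,0,0,8.7],[-0.4,-3.4,0,0,8.7],[-0.4,-3.4,0,0,8.7]]])

```text
clock: 24.1
tool_pos: [0.423, -0.0474, 0.2541]
orientation: [180.0, 0.1, -2.8]
force: [0.9, -1.2, -0.2]
opening: 0.087
gripper_force: 0.0
```

step_arm(moves=[[[-0.4,-3.4,0,0,8.7],[-0.1,-3.4,0,0,8.7],[0,0,0,0,8.7],[0,0,0,0,8.7],[0,0,0,0,8.7]]])

```text
clock: 24.6
tool_pos: [0.4188, -0.1136, 0.2545]
orientation: [180.0, 0.1, -2.8]
force: [0.2, 1.2, 0.5]
opening: 0.0872
gripper_force: 0.0
```

```bash
python3 - <<'E'
from h import *
i,p,d,C=look("w9"); z=C[...,2]; h=cv2.cvtColor(p,cv2.COLOR_BGR2HSV)
c=blob((z>.042)&(z<.065)&(d>.2)&(h[...,2]<140),(320,160)); print("knob",c.mean(0),rect(cast(i,c,.052)))
c=blob((abs(z-.024)<.005)&(d>.2)&(h[...,2]<140),(320,160)); print("disc",c.mean(0),rect(cast(i,c,.024)))
E
```

```text
TCP [ 418.8 -113.6  254.5] closing line 87.2 j6 76.2 eye [ 0.502 -0.116  0.412] [162.4   0.  -92.8]
knob [321.5        168.47727273] (array([ 420.7, -114. ], dtype=float32), array([17.1, 17.5], dtype=float32), np.float32(177.2))
disc [321.17117117 163.2972973 ] (array([ 420.3, -113.5], dtype=float32), array([46.7, 48.6], dtype=float32), np.float32(177.2))
```

View pics/w9.png

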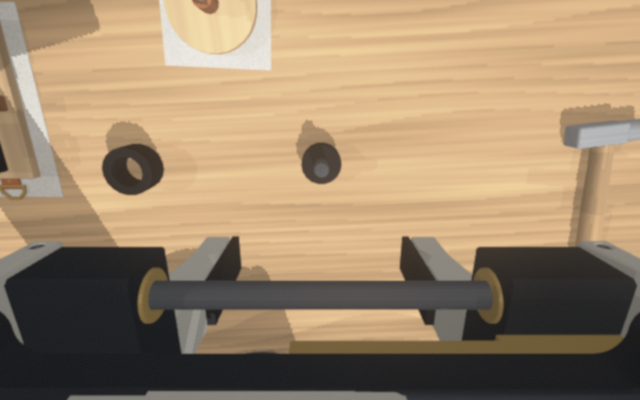

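Block is at 51 mm along its half. The knobbed disc is in view at (321,165), centred at (420.5, −113.8). Gripping its knob.

step_arm(moves=[[[0.17,0,-4,0,8],[0,0,-4,0,7],[0,0,-4,0,6],[0,0,-4,0,5],[0,0,-3.5,0,5],[0,0,-2,0,5],[0,0,-1.2,0,5],[0,0,0,0,4],[0,0,0,0,1],[0,0,0,0,1]]])

```text
clock: 25.65
tool_pos: [0.4216, -0.1134, 0.0289]
orientation: [-180.0, -0.1, -2.7]
force: [0.1, 0.4, -0.4]
opening: 0.0318
gripper_force: 0.0
```

step_arm(moves=[[[0,0,0,0,1],[0,0,0,0,1],[0,0,0,0,1],[0,0,0,0,1]]])

```text
clock: 26.05
tool_pos: [0.4214, -0.1139, 0.0289]
orientation: [-180.0, -0.1, -2.8]
force: [-1.0, 1.3, 7.4]
opening: 0.0172
gripper_force: 30.0
```

step_arm(moves=[[[0,0,1,0,1],[0,0,3,0,1],[0,0,4,0,1],[0.7,1.7,4,0,1],[1.3,3.6,2,0,1],[1.3,3.6,0,0,1],[1.3,3.6,0,0,1],[1.3,3.6,0,0,1],[1.3,3.6,0,0,1],[1.3,3.6,0,0,1]]])

```text
clock: 27.05
tool_pos: [0.5052, 0.1203, 0.1683]
orientation: [-180.0, 0.1, -2.8]
force: [0.5, -0.6, -4.0]
opening: 0.0176
gripper_force: 30.0
```

step_arm(moves=[[[1.3,3.6,0,0,1],[1.3,3.6,0,0,1],[1.3,3.6,0,0,1],[1.3,3.6,0,0,1],[0.5,2.6,0,0,1],[0,0,-2,0,1],[0,0,-4,0,1],[0,0,-3,0,1],[0,0,0,0,1],[0,0,0,0,1]]])

```text
clock: 28.05
tool_pos: [0.5627, 0.2888, 0.0785]
orientation: [179.9, 0.0, -2.8]
force: [1.5, 1.8, -3.3]
opening: 0.0176
gripper_force: 30.0
```

Target z ≈ 45.9 mm. Lowering gently.

step_arm(moves=[[[0.05,0.05,-1.2,0,1],[0,0,-1.0,0,1],[0,0,-0.5,0,1],[0,0,-0.3,0,1],[0,0,-0.1,0,1],[0,0,-0.1,0,1],[0,0,-0.05,0,1],[0,0,-0.05,0,1],[0,0,0,0,1],[0,0,0,0,1]]])

```text
clock: 29.05
tool_pos: [0.5635, 0.2897, 0.046]
orientation: [-180.0, -0.0, -2.8]
force: [-4.1, -2.3, 6.4]
opening: 0.0171
gripper_force: 30.0
```

step_arm(moves=[[[0,0,0,0,3],[0,0,0,0,4],[0,0,0,0,5],[0,0,1,0,5],[0,0,3,0,6],[0,0,4,0,8.7],[0,0,4,0,8.7],[0,0,4,0,8.7],[0,0,4,0,8.7],[0,0,1,0,8.7]]])

```text
clock: 30.05
tool_pos: [0.5653, 0.2905, 0.2617]
orientation: [-179.7, -0.4, -2.8]
force: [-0.5, 0.2, 0.5]
opening: 0.086
gripper_force: 0.0
```

step_arm(moves=[[[-2,0,0,0,8.7],[0,0,0,0,8.7],[0,0,0,0,8.7]]])

```text
clock: 30.35
tool_pos: [0.5432, 0.2896, 0.2557]
orientation: [-180.0, -0.0, -2.8]
force: [0.3, -0.9, -0.2]
opening: 0.0867
gripper_force: 0.0
```

```bash
python3 - <<'E'
from h import *
i,p,d,C=look("w10"); z=C[...,2]; h=cv2.cvtColor(p,cv2.COLOR_BGR2HSV)
c=blob((z>.059)&(z<.08)&(d>.2)&(h[...,2]<140),(320,160)); print("knob",c.mean(0),rect(cast(i,c,.069)))
c=blob((abs(z-.041)<.005)&(d>.2)&(h[...,2]<110),(320,160)); print("disc",c.mean(0),rect(cast(i,c,.041)))
c=blob((z>.034)&(z<.05)&(d>.2)&(h[...,1]>90),(320,210)); print("batten",c.mean(0),rect(cast(i,c,.043)))
E
```

```text
TCP [543.2 289.6 255.7] closing line 87.24 j6 41.0 eye [0.626 0.287 0.414] [162.5   0.  -92.8]
knob [319.68888889 156.22222222] (array([562.8, 290.7], dtype=float32), array([16.2, 17.4], dtype=float32), np.float32(177.3))
disc [319.14529915 151.67521368] (array([562.6, 291.3], dtype=float32), array([46.6, 47.9], dtype=float32), np.float32(177.3))
batten [320.08333333 192.01282051] (array([514.6, 291.7], dtype=float32), array([19.5, 78.5], dtype=float32), np.float32(86.1))
```

step_arm(moves=[[[-1.2,-1.7,0,0,8.7],[-1.2,-1.7,0,0,8.7],[-1.2,-1.7,0,0,8.7],[-1.2,-1.7,0,0,8.7],[-1.2,-1.7,0,0,8.7],[-1.2,-1.7,0,0,8.7],[-1.2,-1.7,0,0,8.7],[-1.2,-1.7,0,0,8.7],[-1.2,-1.7,0,0,8.7],[-1.2,-1.7,0,0,8.7]]])

```text
clock: 31.4
tool_pos: [0.4231, 0.1188, 0.2549]
orientation: [180.0, 0.0, -2.8]
force: [0.1, -0.1, 0.4]
opening: 0.0868
gripper_force: 0.0
```

step_arm(moves=[[[0,0,0,0,8.7],[0,0,0,0,8.7],[0,0,0,0,8.7]]])

```text
clock: 31.7
tool_pos: [0.4239, 0.12, 0.2551]
orientation: [180.0, -0.0, -2.8]
force: [-0.5, -0.6, 0.4]
opening: 0.0873
gripper_force: 0.0
```

```bash
python3 - <<'E'
from h import *
i,p,d,C=look("w11"); z=C[...,2]; h=cv2.cvtColor(p,cv2.COLOR_BGR2HSV)
m=(abs(z-.034)<.006)&(d>.2)&(h[...,2]<140)
c=blob(m,(320,160)); print("ring top",c.mean(0),rect(cast(i,c,.034)),cv2.minEnclosingCircle((cast(i,c,.034)*1e3).astype(np.float32)))
hole=(~m)&(z<.031)&(d>.2)
E
```

```text
TCP [423.9 120.  255.1] closing line 87.2 j6 45.6 eye [0.507 0.117 0.413] [162.5   0.  -92.8]
ring top [320.2189781  164.89051095] (array([425.6, 121.2], dtype=float32), array([57.6, 58.5], dtype=float32), np.float32(177.2)) ((425.54949951171875, 120.8246841430664), 29.75628089904785)
```

View pics/w11.png

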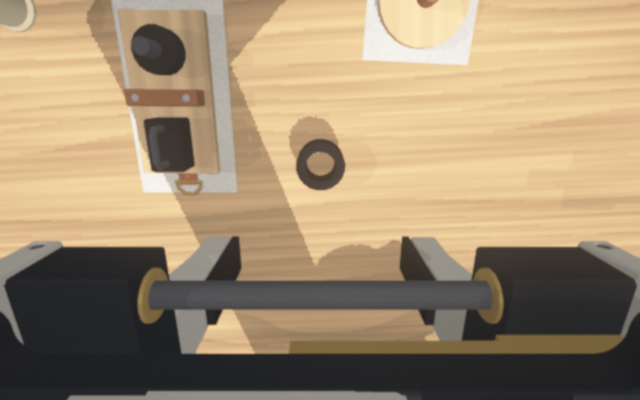

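Disc and block both stand in their halves, at (158,50) and (168,145). The ring is at (320,165), centred at (425.6, 121). Gripping it over the outside.

step_arm(moves=[[[0.17,0.1,-4,0,8.7],[0,0,-4,0,8.7],[0,0,-4,0,8.7],[0,0,-4,0,8.7],[0,0,-4,0,8.7],[0,0,-2.5,0,8.7],[0,0,-1.2,0,8.7],[0,0,-0.9,0,8.7],[0,0,0,0,7],[0,0,0,0,5]]])

```text
clock: 32.75
tool_pos: [0.4254, 0.1209, 0.0094]
orientation: [-180.0, -0.0, -2.8]
force: [0.0, -0.9, 0.8]
opening: 0.0763
gripper_force: 0.0
```

step_arm(moves=[[[0,0,0,0,5],[0,0,0,0,5],[0,0,0,0,5],[0,0,0,0,5]]])

```text
clock: 33.15
tool_pos: [0.4253, 0.1207, 0.0098]
orientation: [-180.0, -0.0, -2.8]
force: [-1.7, -1.6, 6.9]
opening: 0.0593
gripper_force: 30.0
```

step_arm(moves=[[[0,0,1,0,5],[0,0,3,0,5],[0,0,4,0,5],[1.5,-1.1,3,0,5],[2.7,-1.9,0,0,5],[2.7,-1.9,0,0,5],[2.7,-1.9,0,0,5],[2.7,-1.9,0,0,5],[2.7,-1.9,0,0,5],[2.5,-1.7,0,0,5]]])

```text
clock: 34.15
tool_pos: [0.6003, -0.0035, 0.119]
orientation: [-180.0, 0.1, -2.8]
force: [-0.3, 0.4, -4.8]
opening: 0.0593
gripper_force: 30.0
```

step_arm(moves=[[[0,0,0,0,5],[0,0,0,0,5],[0,0,-2,0,5],[0,0,-1.5,0,5],[0,0,0,0,5],[0,0,0,0,5]]])

```text
clock: 34.75
tool_pos: [0.5994, -0.0021, 0.0845]
orientation: [180.0, 0.0, -2.8]
force: [0.7, 0.1, -4.6]
opening: 0.0593
gripper_force: 30.0
```

```bash
python3 - <<'E'
from h import *
i,p,d,C=look("w12"); z=C[...,2]
c=blob((z>.034)&(z<.05)&(d>.15),(320,250)); print(c.mean(0),rect(cast(i,c,.043)))
E
```

```text
TCP [599.4  -2.1  84.5] closing line 87.25 j6 68.8 eye [ 0.683 -0.005  0.242] [162.5   0.  -92.7]Traceback (most recent call last):
  File "<stdin>", line 3, in <module>
  File "h.py", line 16, in blob
    k=1+min(range(n-1),key=lambda i:np.hypot(*(c[i+1]-seed))+(1e4 if s[i+1,4]<40 else 0))
        ~~~^^^^^^^^^^^^^^^^^^^^^^^^^^^^^^^^^^^^^^^^^^^^^^^^^^^^^^^^^^^^^^^^^^^^^^^^^^^^^^
ValueError: min() iterable argument is empty
```

TCP is within about 1 mm of the knob's axis. Lowering the ring over it.

step_arm(moves=[[[0.12,-0.03,-1.5,0,5],[0,0,-1.5,0,5],[0,0,-1.2,0,5],[0,0,-0.8,0,5],[0,0,-0.4,0,5],[0,0,-0.15,0,5],[0,0,-0.1,0,5],[0,0,-0.1,0,5],[0,0,0,0,5],[0,0,0,0,5]]])

```text
clock: 35.8
tool_pos: [0.6015, -0.0027, 0.027]
orientation: [-180.0, -0.0, -2.8]
force: [-0.1, -0.0, -4.4]
opening: 0.0596
gripper_force: 30.0
```

step_arm(moves=[[[0,0,-0.05,0,5],[0,0,-0.05,0,5],[0,0,0,0,5],[0,0,0,0,5]]])

```text
clock: 36.2
tool_pos: [0.6015, -0.0027, 0.0269]
orientation: [-180.0, -0.1, -2.8]
force: [-3.4, 1.9, 6.6]
opening: 0.0597
gripper_force: 30.0
```

Landed. Releasing, then rising and backing off.

step_arm(moves=[[[0,0,0,0,7],[0,0,0,0,8],[0,0,0,0,8.7],[0,0,1,0,8.7],[0,0,3,0,8.7],[0,0,4,0,8.7],[0,0,4,0,8.7],[0,0,4,0,8.7],[-1,0,4,0,8.7],[-1,0,4,0,8.7]]])

```text
clock: 37.2
tool_pos: [0.5807, -0.0029, 0.268]
orientation: [-180.0, -0.0, -2.8]
force: [1.1, 0.7, 0.2]
opening: 0.0869
gripper_force: 0.0
```

step_arm(moves=[[[0,0,2,0,8.7],[0,0,0,0,8.7],[0,0,0,0,8.7]]])

```text
clock: 37.5
tool_pos: [0.5811, -0.0027, 0.2864]
orientation: [-180.0, -0.1, -2.8]
force: [-0.2, -0.2, -1.6]
opening: 0.0871
gripper_force: 0.0
```

```bash
python3 - <<'E'
from h import *
from plant import viewer
i,p,d,C=look("w13"); z=C[...,2]; h=cv2.cvtColor(p,cv2.COLOR_BGR2HSV)
c=blob((abs(z-.051)<.005)&(d>.2)&(h[...,2]<140),(320,160)); print("ring",rect(cast(i,c,.051)))
c=blob((z>.0135)&(z<.06)&(d>.2),(320,160)); print("board",rect(cast(i,c,.017)))
s,_=viewer.snapshot("side"); cv2.imwrite("pics/end.png",np.hstack([cv2.resize(p[40:240,0:400],(420,300)),cv2.resize(s[150:350,100:420],(380,300))]))
E
```

```text
TCP [581.1  -2.7 286.4] closing line 87.2 j6 68.2 eye [ 0.664 -0.006  0.444] [ 1.626e+02  1.000e-01 -9.280e+01]
ring (array([601.1,  -1. ], dtype=float32), array([57. , 58.5], dtype=float32), np.float32(16.7))
board (array([602.7,  -2. ], dtype=float32), array([97.4, 98.1], dtype=float32), np.float32(87.2))
```

View pics/end.png

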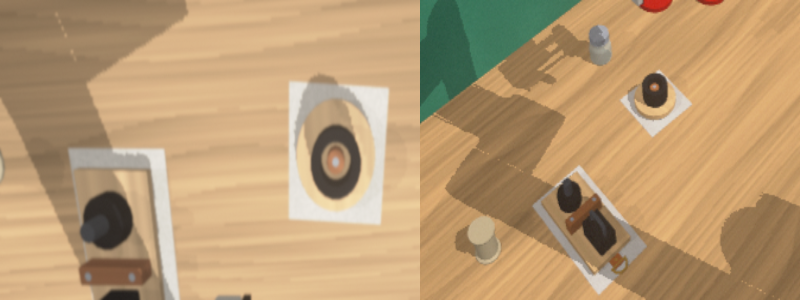

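The final pictures show the ring flat around the knob on the round board at (335,160). The block stands on the D-ring half and the disc on the other half, and the jar and spool are where they were. Handing in.

```bash
python3 -c "
from plant import close_job
print(close_job())"
```

```text
the job is handed in; nothing more can be done
None
```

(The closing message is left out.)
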